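# Start the frost loggers in order

## Task

A cold night is coming: switch on the three frost loggers one after another by pressing each black cap gently straight down with closed fingertips until it stays in - first the logger on the compost tray, then the one on the lid of the seed jar, then the one on the six-cell pack, because their records are numbered in the order they are started. Do not lift, grip or shove the loggers or what they stand on, leave the spare logger on the table off and where it is, leave the other things in place, and finish clear of everything.

Things in the scene. Friction and masses are not known exactly. Their poses are not given: they have to be found in the camera images.
- compost: The logger on the square green half tray full of dark compost (tray 219 x 209 mm, rim 76 mm high; about 0.9 kg, loose on the table). The logger sits at the tray's centre, fixed to it. Cap top 111 mm above the table before pressing. Origin: tray centre on the table, z up.
- jar: The logger on the lid of the glass seed jar (jar 63 mm across, 90 mm high to the top of its lid; about 0.38 kg, loose). The logger is fixed centrally on the lid. Same logger shape; cap top 128 mm above the table before pressing. Origin: jar axis on the table, z up.
- cells: The logger on the grey six-cell pack (153 x 94 mm, 66 mm high; about 0.18 kg, loose, empty). The logger is fixed over the middle of the pack. Same logger shape; cap top 104 mm above the table before pressing. Origin: under the logger's centre on the table, x along the pack's length, z up.
- spare: The spare logger, same shape, alone on the table near its front edge, cap top 38 mm above the table; loose. Origin: centre of its underside.
- compost_cap_top (a point): Centre of the top face of the black cap of the logger on the square green half tray full of dark compost; moves down with the cap. A frost logger is a white disc 48 mm across and 18 mm high with a round black cap 28 mm across in its middle; the cap's flat top is 20 mm above the disc.
- compost_cap (a joint): How far that cap is pushed in, m: 0 out (logger off), 0.008 fully in. It slides straight down against about 3 N of friction, has no spring and stays where it is left; on from 0.005. Its soft rubber top gives 1 mm per 1.2 N, at most 9 mm, and springs back: pressing the top 10 to 14 mm down puts the cap in by 7 to 8 mm. At 0.008 it meets a stop.
- jar_cap_top (a point): Centre of the top face of the black cap of the logger on the lid of the glass seed jar; moves down with the cap. A frost logger is a white disc 48 mm across and 18 mm high with a round black cap 28 mm across in its middle; the cap's flat top is 20 mm above the disc.
- jar_cap (a joint): How far that cap is pushed in, m: 0 out (logger off), 0.008 fully in. It slides straight down against about 3 N of friction, has no spring and stays where it is left; on from 0.005. Its soft rubber top gives 1 mm per 1.2 N, at most 9 mm, and springs back: pressing the top 10 to 14 mm down puts the cap in by 7 to 8 mm. At 0.008 it meets a stop.
- cells_cap_top (a point): Centre of the top face of the black cap of the logger on the grey six-cell pack; moves down with the cap. A frost logger is a white disc 48 mm across and 18 mm high with a round black cap 28 mm across in its middle; the cap's flat top is 20 mm above the disc.
- cells_cap (a joint): How far that cap is pushed in, m: 0 out (logger off), 0.008 fully in. It slides straight down against about 3 N of friction, has no spring and stays where it is left; on from 0.005. Its soft rubber top gives 1 mm per 1.2 N, at most 9 mm, and springs back: pressing the top 10 to 14 mm down puts the cap in by 7 to 8 mm. At 0.008 it meets a stop.
- spare_cap_top (a point): Centre of the top face of the black cap of the spare logger standing directly on the table, at its front edge; moves down with the cap. A frost logger is a white disc 48 mm across and 18 mm high with a round black cap 28 mm across in its middle; the cap's flat top is 20 mm above the disc.
- spare_cap (a joint): How far that cap is pushed in, m: 0 out (logger off), 0.008 fully in. It slides straight down against about 3 N of friction, has no spring and stays where it is left; on from 0.005. Its soft rubber top gives 1 mm per 1.2 N, at most 9 mm, and springs back: pressing the top 10 to 14 mm down puts the cap in by 7 to 8 mm. At 0.008 it meets a stop.
- dibber: Turned wooden dibber, 197 mm long, 28 mm thick, lying on the compost along one side of the tray, its axis about 60 mm from the cap's; lower than the cap. Bystander. Origin: middle of its length, at its underside; x along it.
- dropper: Brown glass dropper bottle, 34 mm across, 102 mm high, at the front of the table. Bystander. Origin: centre of its underside.
Mind the look-alikes: they are no part of the job. Of the things that look like the jar, take the one that is farthest to the robot's right at the start.

How it is judged (in metres and radians):
On the way, in this order (a step that is already met when the one before it is completed fails the run):
1. the logger on the square green half tray full of dark compost is on (cap in by more than 5 mm) and stays so (value of joint compost_cap above 0.005 m), for 0.2 s.
2. the logger on the lid of the glass seed jar is on (cap in by more than 5 mm) and stays so (value of joint jar_cap above 0.005 m), for 0.2 s.
3. the logger on the grey six-cell pack is on (cap in by more than 5 mm) and stays so (value of joint cells_cap above 0.005 m), for 0.2 s.
At the end, for the whole second after the job is handed in: Caps of compost-tray, jar and cell-pack loggers in over 5 mm; those three upright (0.1 rad), at rest, within 25 mm of their start; spare cap under 3 mm in and spare moved under 20 mm; dibber and dropper bottle moved under 30 mm (value of joint each of compost_cap, jar_cap, cells_cap above 0.005 m and value of joint spare_cap below 0.003 m and distance of spare from where it was at the start of the episode below 0.02 m and distance of each of compost, jar, cells from where it was at the start of the episode below 0.025 m and angle between each of compost, jar, cells's own z axis and vertical below 0.1 rad and linear speed of each of compost, jar, cells below 0.02 m/s and distance of each of dibber, dropper from where it was at the start of the episode below 0.03 m); the robot touches nothing.
It fails at once if a later logger's cap is pushed in before the one that precedes it is on ((value of joint jar_cap above 0.003 m and value of joint compost_cap below 0.005 m) or (value of joint cells_cap above 0.003 m and value of joint any of compost_cap, jar_cap below 0.005 m)).
It fails at once if the spare logger's cap is pushed in, or it is moved more than 20 mm (value of joint spare_cap above 0.003 m or distance of spare from where it was at the start of the episode above 0.02 m).
It fails at once if a logger is pressed harder than 25 N (contact force between the fingers and compost above 25 N or contact force between the fingers and jar above 25 N or contact force between the fingers and cells above 25 N).
It fails at once if a tray, jar or pack with its logger is lifted more than 10 mm or shoved more than 25 mm (height (world z) of any of compost, jar, cells above 0.01 m or distance of any of compost, jar, cells from where it was at the start of the episode above 0.025 m).
It fails at once if a bystander is moved more than 30 mm (distance of any of dibber, dropper from where it was at the start of the episode above 0.03 m).
It also fails if it takes over 58 s, if anything falls off the work surface, if the arm or the gripper's body presses on something with over 40 N, if the wrist force passes 120 N, or if a joint passes its speed limit or range.

## Robot

A 6-joint arm with a two-finger parallel gripper is mounted at the origin on a cart in front of the work surface, level with it; the furniture and walls round the work are solid. World frame = base frame: x ahead of the robot, y to its left, z up, the work surface at z = 0. Lengths are in m, angles in degrees, forces in N, time in s.
With the tool pointing down it reaches from about 0.25 to 0.85 m from the base axis. Payload 12.5 kg.
Tool frame: the origin (TCP) lies at the very end of the fingers, on their centre line; the grasp point (between the pads) lies 19 mm behind it (r.hold_point_z is the distance from the TCP to the grasp point, in m); z points along the fingers, y is the line along which they close (so a half turn about z gives the same grasp; the last joint's range is limited). The gripper opens to 93 mm and grips with 3 to 60 N. Pads are 15 mm wide; open, the fingers measure 128 mm over their backs; the gripper's body (75 mm by 188 mm) begins 65 mm behind the grasp point.
Start: joints at [68.205, 20.094, 94.641, -0, 65.266, -4.847], TCP at [0.16, 0.526, 0.195] pointing down, gripper open.
Joint ranges: [-157.81, 157.81], [-45, 120.19], [0.68, 151.7], [-89.99, 269.99], [4.06, 180], [-164.3, 164.3]. Speed limits (degrees/s): [127.2, 127.2, 159.86, 180, 180, 180].

## Interface

Orientations are given as [roll, pitch, yaw] about the fixed x, y, z axes, in that order (R = Rz(yaw) Ry(pitch) Rx(roll)).
In Python, from workcell import r gives the robot as it stands.
- The arm moves only by the tool servo_tool, never from a script. Its argument "moves" is a list that holds one entry, the list of rows, each a list of 5 numbers: the shift along the tool's x, y, z in cm, then the turn about the tool's z in degrees, then the opening, from 0 (shut) to 1 (fully open). In form: [[[dx, dy, dz, turn, grip], ...]]. A call has 1 to 10 rows; each row shifts and turns the commanded pose from where the row before left it, along the tool's axes as they then stand; what a row does not reach is not made up. A row lasts 1/8 s, in which the tool goes at most 62.5 mm and 10.7 degrees, less where a joint would pass 70% of its speed; a pose out of reach is approached as far as the arm can. A call with a gripper value outside its range is refused whole. The fingers move at their own pace and stop on an object; "grip_force" is the grip in N (left out, the last holds). Time passes only in rows, so rows that do not move let the fingers close. It gives the time, the measured TCP pose, the force, the opening and the grip force at its end, in the units of the state.
- r.observe(): the state, without advancing time (a new reading comes with each control period).
- r.capture(name): name is "scene" or "top" or "wrist"; returns a dict with "frame" (384x512x3 uint8, red, green, blue), "fx", "fy", "cx", "cy" (pixels), "extrinsics" (4x4, takes a point from camera to world coordinates); the wrist camera has in their place "mount" (4x4, takes a point from camera to tool coordinates, whose origin is the TCP and whose axes are the flange's). Camera axes: x right, y down, z forward; pixel columns grow to the right and rows downward; lengths in m; the calibration is good to about 2 mm. A picture is of the moment at which its call begins: read the wrist's pose just before it. There is no depth.
- r.close_job(): hands the job in; it is judged then, once.
The state is a dict: "t": time; "qpos": joint angles; "dq": joint speeds; "effort": joint torques, N m; "ee_pos": TCP position; "ee_rot": TCP orientation; "force": force on the tool from outside, world axes, zero at the start; "torque": the same for the moment, N m; "finger_gap": opening from 0.0 (shut) to 1.0 (fully open); "grasp_force": force on a finger pad.
Only numpy, scipy, OpenCV 4.12 (cv2) and the standard library are available. Lean on these libraries where they do the work, as an engineer would, in place of code of your own. Each camera call takes 0.05 s, during which the arm holds its last target. There are 200 camera calls.

## Working session

There is one attempt and no reset: what is moved stays moved. The work goes in short steps, Python scripts to look and compute and a tool call to move; the robot and the scene stay as the last step left them, time stands still between calls to the robot, and variables do not carry over. Pictures are saved under pics/ and viewed, at most 10 in all, crops included, and the job is handed in when it is done.

Besides the shell and the picture viewer there is one more tool, called after "Call:" in YAML: its name, and indented under it one key for each argument. servo_tool: Moves the arm, as the interface text tells. Its arguments: {"type":"object","properties":{"moves":{"type":"array"},"grip_force":{"type":"number"}},"required":["moves"]}

```bash
mkdir -p pics; python3 - <<'E'
from workcell import r
import cv2,pickle
s=r.observe();print({k:s[k] for k in('t','ee_pos','ee_rot','force','finger_gap')})
d={}
for n in('scene','top','wrist'):
    c=r.capture(n);d[n]=c;cv2.imwrite(f'pics/{n}0.png',cv2.cvtColor(c['frame'],cv2.COLOR_RGB2BGR))
    print(n,c['fx'],c['cx'],c.get('extrinsics',c.get('mount')))
pickle.dump(d,open('cap0.pkl','wb'))
E
```

```text
{'t': 0.0, 'ee_pos': array([0.16014728, 0.52576459, 0.19408629]), 'ee_rot': array([-1.79930306e+02, -5.99428140e-03,  1.63053335e+02]), 'force': array([-0.78883175,  0.11248904, -0.52119366]), 'finger_gap': 0.9989237606471669}
scene 498.07871997417374 251.63528523015052 [[ 0.85211649 -0.36464255  0.37541085  0.00415623]
 [-0.52329    -0.60469315  0.60042799 -0.66521125]
 [ 0.00806678 -0.70808333 -0.7060828   1.00032454]
 [ 0.          0.          0.          1.        ]]
top 356.11115920703384 254.01657790779345 [[-0.00880698 -0.9830256   0.18325697  0.30131775]
 [-0.99994894  0.00774961 -0.00648525  0.09328039]
 [ 0.004955   -0.18330473 -0.98304365  1.10792698]
 [ 0.          0.          0.          1.        ]]
wrist 284.0474598821498 255.8854623324972 [[-1.86338413e-04 -9.69245049e-01 -2.46097543e-01  6.63359482e-02]
 [ 9.99999949e-01 -1.16852369e-04 -2.96954704e-04  2.49724827e-04]
 [ 2.59064796e-04 -2.46097586e-01  9.69245021e-01 -1.90535589e-01]
 [ 0.00000000e+00  0.00000000e+00  0.00000000e+00  1.00000000e+00]]
```

View pics/scene0.png

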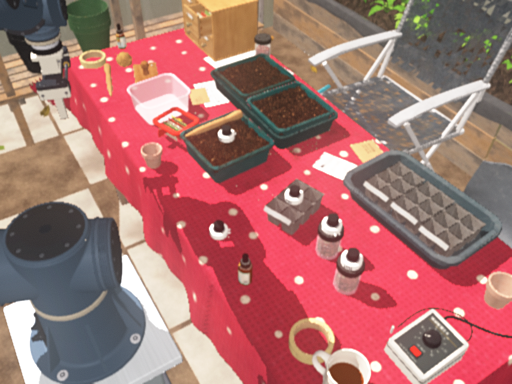

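View pics/top0.png

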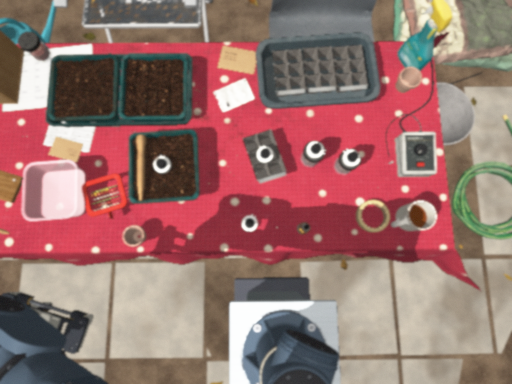

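The top view shows the compost logger at about (162,164), the cells at (265,155), two jars at (314,150) and (350,158), and the spare at (249,224). Image right is −y, so the right-hand jar (350,158) is the target. In the scene view it is at (349,260).

```bash
python3 - <<'E'
import cv2,pickle,numpy as np
d=pickle.load(open('cap0.pkl','rb'))
rows=[]
for n,pts in(('top',[(162,164),(350,158),(265,155),(249,224)]),('scene',[(227,132),(349,260),(293,192),(219,230)])):
    f=cv2.cvtColor(d[n]['frame'],cv2.COLOR_RGB2BGR);t=[]
    for u,v in pts:
        c=cv2.resize(f[v-16:v+16,u-16:u+16],None,fx=6,fy=6,interpolation=cv2.INTER_NEAREST)
        for k in range(0,32,8):
            cv2.putText(c,str(u-16+k),(k*6,8),0,.3,(0,255,255));cv2.putText(c,str(v-16+k),(0,k*6+8),0,.3,(0,255,0))
        t.append(c)
    rows.append(np.hstack(t))
cv2.imwrite('pics/m0.png',np.vstack(rows))
E
```

```text
(no output)
```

View pics/m0.png

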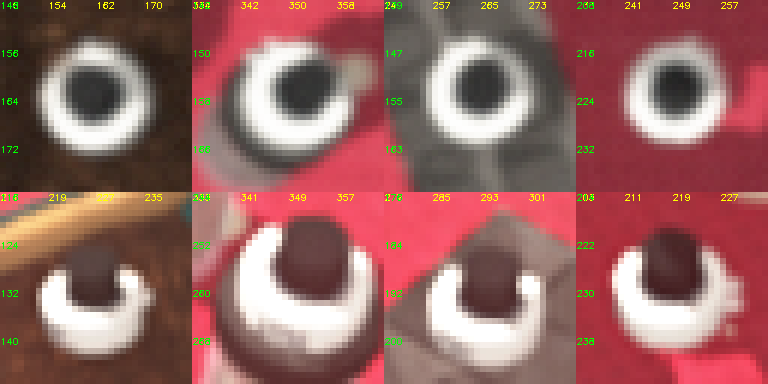

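```bash
cat > h.py <<'E'
import numpy as np
def ray(c,uv,E):
    d=np.array([(uv[0]-c['cx'])/c['fx'],(uv[1]-c['cy'])/c['fy'],1.]);d=E[:3,:3]@d
    return E[:3,3],d/np.linalg.norm(d)
def tri(rs):
    A=sum(np.eye(3)-np.outer(d,d) for o,d in rs);b=sum((np.eye(3)-np.outer(d,d))@o for o,d in rs)
    p=np.linalg.solve(A,b);return p,[np.linalg.norm(np.cross(p-o,d)) for o,d in rs]
def atz(o,d,z): return o+d*(z-o[2])/d[2]
E
python3 - <<'E'
import pickle,numpy as np
from h import *
np.set_printoptions(precision=4,suppress=True)
d=pickle.load(open('cap0.pkl','rb'));T,S=d['top'],d['scene']
P=dict(compost=((161.2,163.5),(226,128),.111),jar=((352,156.7),(353.7,252.2),.128),cells=((265.3,153.5),(294.8,188),.104),spare=((249.3,223.2),(218.8,223.4),.038))
for k,(a,b,z) in P.items():
    ra,rb=ray(T,a,T['extrinsics']),ray(S,b,S['extrinsics']);p,e=tri([ra,rb])
    print(k,p,e[0]*1e3,'top@z',atz(*ra,z),'scene@z',atz(*rb,z))
E
```

```text
compost [0.5494 0.3534 0.1077] 1.1502603791778176 top@z [0.5475 0.3529 0.111 ] scene@z [0.5486 0.3494 0.111 ]
jar [ 0.5648 -0.1971  0.117 ] 2.9802383743778718 top@z [ 0.5591 -0.1924  0.128 ] scene@z [ 0.561  -0.2035  0.128 ]
cells [0.5803 0.0518 0.1012] 2.696445111511783 top@z [0.5769 0.053  0.104 ] scene@z [0.5813 0.049  0.104 ]
spare [0.382  0.1007 0.0332] 1.9833772982222044 top@z [0.3798 0.1014 0.038 ] scene@z [0.382  0.0962 0.038 ]
```

Call:
servo_tool:
  moves:
    - [[0, 0, 0, -8.5, 0], [0, 0, 0, -8.5, 0], [-4.9, -2.2, -0.3, 0, 0], [-4.9, -2.2, -0.3, 0, 0], [-4.9, -2.2, -0.3, 0, 0], [-4.9, -2.2, -0.3, 0, 0], [-4.9, -2.2, -0.3, 0, 0], [-4.9, -2.2, -0.3, 0, 0], [-4.9, -2.2, -0.3, 0, 0], [-4.7, -2.2, -0.3, 0, 0]]

```text
t: 1.4
ee_pos: [0.5519, 0.3494, 0.2184]
ee_rot: [-180.0, -0.0, -180.0]
force: [-0.3, 0.7, -0.4]
finger_gap: 0.013
grasp_force: 0.0
```

Call:
servo_tool:
  moves:
    - [[0, 0, 0, 0, 0], [0, 0, 0, 0, 0], [0, 0, 0, 0, 0]]

```text
t: 1.78
ee_pos: [0.5495, 0.3511, 0.2186]
ee_rot: [-180.0, -0.0, -179.9]
force: [0.1, -0.1, -0.0]
finger_gap: 0.005
grasp_force: 0.0
```

```bash
cat >> h.py <<'E'
from scipy.spatial.transform import Rotation as R
import cv2
def wrist(name,z,guess):
    """capture wrist view, find dark cap near predicted pixel, print its position at height z; save crop"""
    from workcell import r
    s=r.observe();c=r.capture('wrist')
    W=np.eye(4);W[:3,:3]=R.from_euler('xyz',s['ee_rot'],degrees=True).as_matrix();W[:3,3]=s['ee_pos'];E=W@c['mount']
    q=np.linalg.inv(E)@[*guess,z,1];u=c['fx']*q[0]/q[2]+c['cx'];v=c['fy']*q[1]/q[2]+c['cy']
    print('pose',s['t'],s['ee_pos'],s['ee_rot'],'force',s['force'],'gap',s['finger_gap'],'pred',u,v,'px28mm',c['fx']*.028/q[2])
    f=cv2.cvtColor(c['frame'],cv2.COLOR_RGB2BGR);cv2.imwrite(f'pics/{name}.png',f)
    np.savez(f'{name}.npz',E=E,**{k:c[k] for k in('fx','fy','cx','cy','frame')})
    return c,E
E
python3 -c "
from h import *
np.set_printoptions(precision=4,suppress=True)
wrist('w1',.111,(.548,.352))"
```

```text
pose 1.775 [0.5495 0.3511 0.2186] [-179.9975   -0.0178 -179.8804] force [ 0.0888 -0.0962 -0.0158] gap 0.0053169627151629624 pred 256.993092118 183.8346091707203 px28mm 26.07878692356218
```

View pics/w1.png

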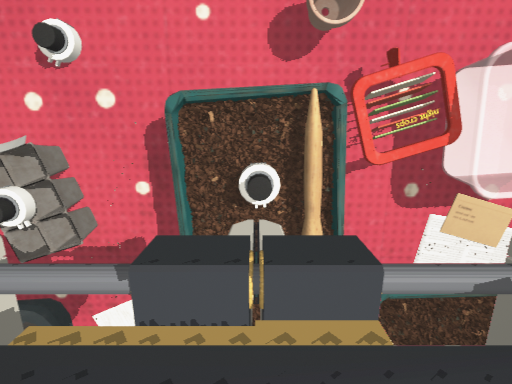

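```bash
cat >> h.py <<'E'
def dark(name,z,win):
    d=np.load(f'{name}.npz');x0,y0,x1,y1=win;g=cv2.cvtColor(d['frame'],cv2.COLOR_RGB2GRAY)[y0:y1,x0:x1]
    m=(g<100).astype('uint8');n,l,st,ce=cv2.connectedComponentsWithStats(m)
    h,w=g.shape
    for i in range(1,n):
        x,y,ww,hh,a=st[i]
        if a>60 and x>0 and y>0 and x+ww<w and y+hh<h:
            (ux,uy)=ce[i]+[x0,y0];print(name,'blob',ux,uy,'size',ww,hh,'@z',atz(*ray(d,(ux,uy),d['E']),z))
E
python3 -c "
from h import *
np.set_printoptions(precision=4,suppress=True)
dark('w1',.111,(239,164,281,206));dark('w1',.111,(241,166,277,204))
d=np.load('w1.npz');c=cv2.resize(d['frame'][160:225,225:290,::-1],None,fx=8,fy=8,interpolation=0)
cv2.imwrite('pics/w1c.png',c)"
```

```text
w1 blob 258.6758747697974 186.58379373848987 size 26 27 @z [0.551  0.3538 0.111 ]
w1 blob 258.6758747697974 186.58379373848987 size 26 27 @z [0.551  0.3538 0.111 ]
```

View pics/w1c.png

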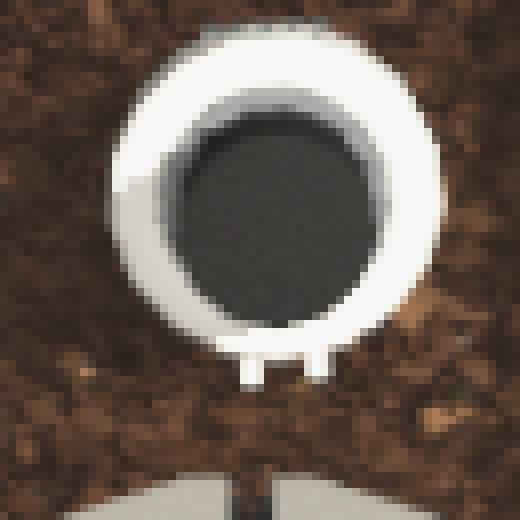

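The wrist view shows the compost cap at pixel (258.7,186.6), 26 px across as predicted. That puts it at (0.551, 0.3538), and the heights agree. Next I align and descend to just above it.

Call:
servo_tool:
  moves:
    - [[-0.15, 0.25, 2.0, 0, 0], [0, 0, 3.0, 0, 0], [0, 0, 3.0, 0, 0], [0, 0, 1.5, 0, 0], [0, 0, 0.5, 0, 0], [0, 0, 0, 0, 0], [0, 0, 0, 0, 0]]

```text
t: 2.7
ee_pos: [0.5524, 0.3532, 0.1196]
ee_rot: [180.0, 0.1, -179.9]
force: [0.1, -0.3, 0.5]
finger_gap: 0.008
grasp_force: 0.0
```

Call:
servo_tool:
  moves:
    - [[0, 0, 0.2, 0, 0], [0, 0, 0.2, 0, 0], [0, 0, 0.2, 0, 0], [0, 0, 0.2, 0, 0], [0, 0, 0.2, 0, 0], [0, 0, 0.2, 0, 0], [0, 0, 0, 0, 0], [0, 0, 0, 0, 0]]

```text
t: 3.7
ee_pos: [0.552, 0.353, 0.1067]
ee_rot: [180.0, 0.0, -179.9]
force: [0.0, 0.2, -0.3]
finger_gap: 0.002
grasp_force: 0.0
```

Call:
servo_tool:
  moves:
    - [[0, 0, 0.2, 0, 0], [0, 0, 0.2, 0, 0], [0, 0, 0, 0, 0]]

```text
t: 4.08
ee_pos: [0.5519, 0.3529, 0.1024]
ee_rot: [-180.0, -0.0, -179.9]
force: [0.1, -0.8, 0.0]
finger_gap: 0.005
grasp_force: 0.0
```

Call:
servo_tool:
  moves:
    - [[0, 0, 0.2, 0, 0], [0, 0, 0.1, 0, 0], [0, 0, 0, 0, 0], [0, 0, 0, 0, 0]]

```text
t: 4.58
ee_pos: [0.552, 0.353, 0.0997]
ee_rot: [180.0, 0.0, -179.9]
force: [0.2, 0.2, -0.3]
finger_gap: 0.004
grasp_force: 0.0
```

No force has registered although I expected contact, so I'll look before going further.

```bash
python3 -c "
from h import *
from workcell import r
np.set_printoptions(precision=4,suppress=True)
c,E=wrist('w2',.111,(.551,.3535))
s=r.capture('scene')['frame'][90:165,180:270,::-1]
a=cv2.resize(np.ascontiguousarray(s),(480,400),interpolation=cv2.INTER_CUBIC)
b=cv2.resize(np.ascontiguousarray(c['frame'][120:260,200:312,::-1]),(320,400),interpolation=cv2.INTER_CUBIC)
cv2.imwrite('pics/w2m.png',np.hstack([a,b]))"
```

```text
pose 4.575 [0.552  0.353  0.0997] [ 179.9992    0.0022 -179.9455] force [ 0.1569  0.2472 -0.2735] gap 0.0036049479952682748 pred 256.9832441211098 222.44013361257538 px28mm 41.90949117608777
```

View pics/w2m.png

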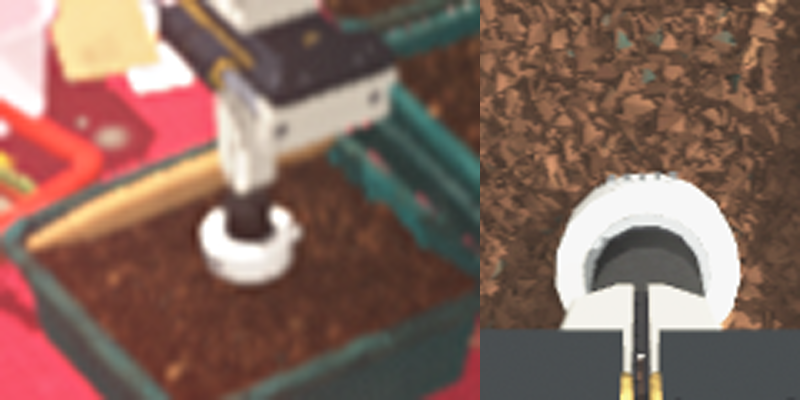

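Call:
servo_tool:
  moves:
    - [[0, 0, 0.1, 0, 0], [0, 0, 0.1, 0, 0], [0, 0, 0, 0, 0]]

```text
t: 5.05
ee_pos: [0.5519, 0.3529, 0.0975]
ee_rot: [-180.0, -0.0, -179.9]
force: [0.8, -0.2, 0.1]
finger_gap: 0.006
grasp_force: 0.0
```

```bash
python3 -c "
from h import *
from workcell import r
np.set_printoptions(precision=4,suppress=True)
s=r.observe();print(s['force'],s['torque'],s['effort'],s['ee_pos'])
for n,z in(('w2',.111),('w2',.099)):
  d=np.load(n+'.npz');g=cv2.cvtColor(d['frame'],cv2.COLOR_RGB2GRAY)
  for v in (205,208,211,214): print(v,g[v,224:290])
  break
"
```

```text
[ 0.7902 -0.1685  0.0989] [ 0.0437  0.0344 -0.0129] [ -0.0027 -63.9272 -27.0465   0.0209   0.0613  -0.    ] [0.5519 0.3529 0.0975]
205 [ 75  80  78  94 227 247 247 247 247 247 247 247 247 247 247 233 233 234
 201 144  96  52  51  53  54  55  59  59  61  62  64  64  65  66  67  68
  70  70  72  72  71  73  74  74  74  74  73  74 144 220 234 235 234 222
 247 247 247 247 247 247 247 247 247 247 247 243]
208 [ 78  70  87 247 247 247 247 247 247 247 247 247 246 215 156 159 159 144
  96  52  51  53  54  55  58  62  73  84  88  88  89  91  94  95  95  93
  94  95  94  93  94  92  87  81  80  77  77  77  76  74  86 209 235 234
 234 233 247 247 247 247 247 247 247 247 247 247]
211 [ 77  82 119 247 247 247 247 247 247 247 247 246 219 163 159 145  97  53
  51  53  56  70  83  91  91  90  90  91  91  91  91  90  91  91  91  91
  93  94  94  92  94  95  94  95  95  94  94  93  86  77  75  74 173 226
 235 234 246 247 247 247 247 247 247 247 247 247]
214 [ 83  78 127 247 247 246 246 246 246 246 246 241 198 159 159 121  67  53
  66  78  84  87  88  89  90  90  91  91  92  91  91  91  91  91  91  92
  92  92  92  92  93  94  95  93  94  92  92  94  95  97  91  81  79 208
 235 234 243 247 247 247 247 247 247 247 247 247]
```

Call:
servo_tool:
  moves:
    - [[0, 0, -1.0, 0, 0], [0, 0, -3.0, 0, 0], [0, 0, -4.0, 0, 0], [0, 0, -4.0, 0, 0], [0.15, -0.2, 0, 0, 0], [0, 0, 0, 0, 0], [0, 0, 0, 0, 0]]

```text
t: 5.92
ee_pos: [0.55, 0.3507, 0.2164]
ee_rot: [-179.9, -0.1, -179.9]
force: [0.4, -0.3, -0.7]
finger_gap: 0.007
grasp_force: 0.0
```

```bash
python3 -c "
from h import *
from workcell import r
import pickle
np.set_printoptions(precision=4,suppress=True)
c,E=wrist('w3',.111,(.551,.3535));dark('w3',.111,(239,164,281,206))
print(r.observe()['effort'])
s0=pickle.load(open('cap0.pkl','rb'))['scene']['frame'];s1=r.capture('scene')['frame']
f=lambda s:cv2.resize(np.ascontiguousarray(s[112:152,207:247,::-1]),(380,380),interpolation=0)
cv2.imwrite('pics/sc.png',np.hstack([f(s0),f(s1)]))
t=[np.load(n+'.npz')['frame'] for n in('w1','w3')]
w=[cv2.resize(np.ascontiguousarray(q[165:205,239:279,::-1]),(380,210),interpolation=0) for q in t]
cv2.imwrite('pics/sc.png',np.vstack([np.hstack([f(s0),f(s1)]),np.hstack(w)]))
"
```

```text
pose 5.925 [0.55   0.3507 0.2164] [-179.9413   -0.1064 -179.9479] force [ 0.3927 -0.2711 -0.7048] gap 0.007470947878792727 pred 258.8875301944206 186.76214256566965 px28mm 26.209432580826384
w3 blob 259.1861313868613 186.757299270073 size 26 27 @z [0.551  0.3538 0.111 ]
[ -0.0074 -61.6999 -30.6377   0.0226   0.0817  -0.0002]
```

View pics/sc.png

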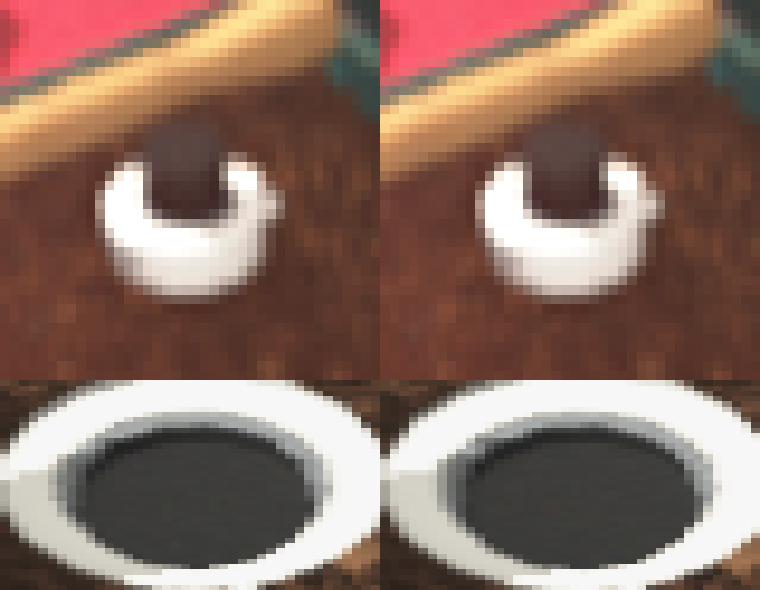

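Nothing has changed: the cap is still fully out. The closed fingertips evidently end well above the nominal TCP, so I'll go down again and carry on by force.

Call:
servo_tool:
  moves:
    - [[-0.1, 0.3, 3.0, 0, 0], [0, 0, 4.0, 0, 0], [0, 0, 3.5, 0, 0], [0, 0, 1.0, 0, 0], [0, 0, 0.4, 0, 0], [0, 0, 0.1, 0, 0], [0, 0, 0.1, 0, 0], [0, 0, 0.1, 0, 0], [0, 0, 0, 0, 0]]

```text
t: 7.15
ee_pos: [0.5515, 0.354, 0.0959]
ee_rot: [180.0, 0.0, -179.9]
force: [-0.3, 0.9, 0.3]
finger_gap: 0.008
grasp_force: 0.0
```

Call:
servo_tool:
  moves:
    - [[0, 0, 0.1, 0, 0], [0, 0, 0.1, 0, 0], [0, 0, 0.1, 0, 0], [0, 0, 0, 0, 0]]

```text
t: 7.65
ee_pos: [0.5514, 0.3539, 0.0925]
ee_rot: [-180.0, -0.0, -179.9]
force: [0.3, -0.4, 0.1]
finger_gap: 0.004
grasp_force: 0.0
```

Call:
servo_tool:
  moves:
    - [[0, 0, 0.1, 0, 0], [0, 0, 0.1, 0, 0], [0, 0, 0.1, 0, 0], [0, 0, 0, 0, 0]]

```text
t: 8.15
ee_pos: [0.5514, 0.354, 0.0895]
ee_rot: [-180.0, -0.0, -179.9]
force: [0.0, 0.0, -0.5]
finger_gap: 0.01
grasp_force: 0.0
```

Call:
servo_tool:
  moves:
    - [[0, 0, 0.1, 0, 0], [0, 0, 0.1, 0, 0], [0, 0, 0.1, 0, 0], [0, 0, 0, 0, 0]]

```text
t: 8.65
ee_pos: [0.5515, 0.354, 0.0866]
ee_rot: [-180.0, -0.0, -179.9]
force: [0.2, 0.2, 0.8]
finger_gap: 0.005
grasp_force: 0.3
```

```bash
python3 -c "
from h import *
from workcell import r
np.set_printoptions(precision=4,suppress=True)
c,E=wrist('w4',.111,(.551,.3535))
s=r.capture('scene')['frame'][100:150,200:260,::-1]
a=cv2.resize(np.ascontiguousarray(s),(480,400),interpolation=0)
b=cv2.resize(np.ascontiguousarray(c['frame'][160:240,225:289,::-1]),(320,400),interpolation=0)
cv2.imwrite('pics/w4m.png',np.hstack([a,b]))"
```

```text
pose 8.65 [0.5515 0.354  0.0866] [-179.998    -0.0017 -179.9487] force [0.2301 0.2006 0.8008] gap 0.004717535988248121 pred 255.48788475826515 230.4124242525291 px28mm 44.8728339621769
```

View pics/w4m.png

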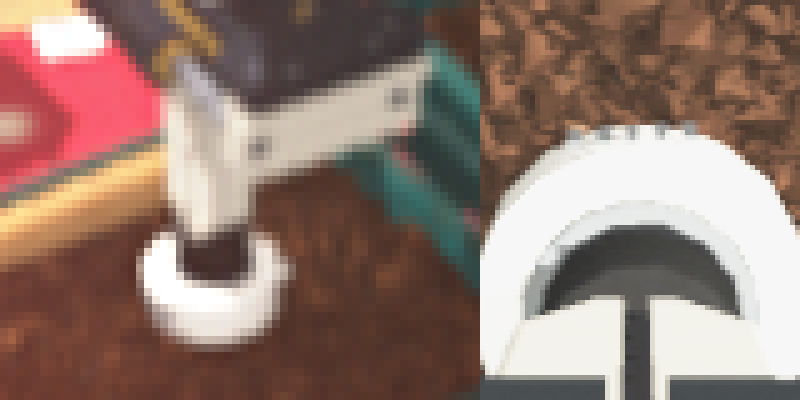

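Contact is just starting at TCP z ≈ 0.0865, so the closed tips end about 25 mm behind the TCP. The view fits that: the fingertips now meet the cap top. I press further with the force watched.

Call:
servo_tool:
  moves:
    - [[0, 0, 0.1, 0, 0], [0, 0, 0.1, 0, 0], [0, 0, 0.1, 0, 0], [0, 0, 0.1, 0, 0], [0, 0, 0, 0, 0]]

```text
t: 9.38
ee_pos: [0.5515, 0.354, 0.0826]
ee_rot: [180.0, 0.0, -179.9]
force: [-0.9, 0.2, 2.4]
finger_gap: 0.011
grasp_force: 1.3
```

Call:
servo_tool:
  moves:
    - [[0, 0, 0.1, 0, 0], [0, 0, 0.1, 0, 0], [0, 0, 0.1, 0, 0], [0, 0, 0, 0, 0]]

```text
t: 9.88
ee_pos: [0.5515, 0.354, 0.0796]
ee_rot: [180.0, 0.0, -180.0]
force: [0.5, 0.6, 2.6]
finger_gap: 0.004
grasp_force: 1.3
```

Call:
servo_tool:
  moves:
    - [[0, 0, 0.1, 0, 0], [0, 0, 0.1, 0, 0], [0, 0, 0.1, 0, 0], [0, 0, 0, 0, 0]]

```text
t: 10.38
ee_pos: [0.5515, 0.354, 0.0766]
ee_rot: [180.0, 0.0, -179.9]
force: [-0.2, -0.2, 2.5]
finger_gap: 0.006
grasp_force: 1.5
```

Call:
servo_tool:
  moves:
    - [[0, 0, 0.1, 0, 0], [0, 0, 0.1, 0, 0], [0, 0, 0, 0, 0], [0, 0, 0, 0, 0]]

```text
t: 10.88
ee_pos: [0.5515, 0.354, 0.0748]
ee_rot: [180.0, 0.0, -179.9]
force: [-0.5, -0.4, 4.7]
finger_gap: 0.004
grasp_force: 2.6
```

Call:
servo_tool:
  moves:
    - [[0, 0, 0.1, 0, 0], [0, 0, 0.1, 0, 0], [0, 0, 0, 0, 0], [0, 0, 0, 0, 0]]

```text
t: 11.38
ee_pos: [0.5515, 0.354, 0.0731]
ee_rot: [180.0, 0.0, -179.9]
force: [-1.6, -1.0, 6.7]
finger_gap: 0.003
grasp_force: 3.7
```

Force rose to 6.7 N at the stop, so the compost cap is fully in. I lift and go over to the jar.

Call:
servo_tool:
  moves:
    - [[0, 0, -0.5, 0, 0], [0, 0, -1.5, 0, 0], [0, 0, -3.0, 0, 0], [0, 0, -5.0, 0, 0], [0, 0, -5.0, 0, 0], [0, -5.2, 0, 0, 0], [0, -5.5, 0, 0, 0], [0, -5.5, 0, 0, 0], [-0.5, -5.5, 0, 0, 0], [-0.5, -5.5, 0, 0, 0]]

```text
t: 12.62
ee_pos: [0.5615, 0.0803, 0.2233]
ee_rot: [180.0, 0.0, -179.9]
force: [0.1, 0.6, -0.5]
finger_gap: 0.005
grasp_force: 0.0
```

Call:
servo_tool:
  moves:
    - [[0, -5.5, 0, 0, 0], [0, -5.5, 0, 0, 0], [0, -5.5, 0, 0, 0], [0, -5.5, 0, 0, 0], [0, -5.5, 0, 0, 0], [0, 0, 0, 0, 0], [0, 0, 0, 0, 0], [0, 0, 0, 0, 0]]

```text
t: 13.62
ee_pos: [0.562, -0.1919, 0.2229]
ee_rot: [180.0, 0.0, -179.9]
force: [0.6, 0.3, -0.0]
finger_gap: 0.008
grasp_force: 0.0
```

```bash
python3 -c "
from h import *
np.set_printoptions(precision=4,suppress=True)
wrist('w5',.128,(.561,-.198));dark('w5',.128,(220,150,300,225));dark('w5',.128,(225,160,290,215))"
```

```text
pose 13.625 [ 0.562  -0.1919  0.2229] [ 179.9943    0.0041 -179.8717] force [ 0.6039  0.2698 -0.0024] gap 0.008245963570658894 pred 250.21620857505417 186.8496048334389 px28mm 27.171375258481444
w5 blob 247.75567190226877 187.93542757417103 size 26 29 @z [ 0.5622 -0.2005  0.128 ]
w5 blob 247.75567190226877 187.93542757417103 size 26 29 @z [ 0.5622 -0.2005  0.128 ]
```

View pics/w5.png

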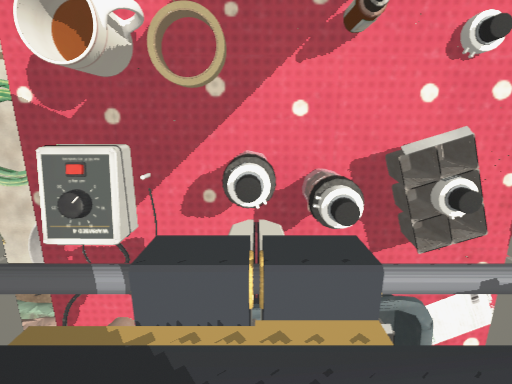

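The wrist view shows the rightmost jar's cap at (248,188), i.e. (0.562, −0.200). The look-alike is at (345,212) and the cells at (460,198). I align and descend to just above contact, expected at TCP z ≈ 0.1035.

Call:
servo_tool:
  moves:
    - [[0, -0.8, 2.0, 0, 0], [0, 0, 4.0, 0, 0], [0, 0, 3.5, 0, 0], [0, 0, 1.5, 0, 0], [0, 0, 0.4, 0, 0], [0, 0, 0, 0, 0], [0, 0, 0, 0, 0]]

```text
t: 14.55
ee_pos: [0.5626, -0.2012, 0.1098]
ee_rot: [-180.0, 0.1, -179.9]
force: [0.6, 0.2, 0.5]
finger_gap: 0.005
grasp_force: 0.0
```

Call:
servo_tool:
  moves:
    - [[0, 0, 0.1, 0, 0], [0, 0, 0.1, 0, 0], [0, 0, 0.1, 0, 0], [0, 0, 0.1, 0, 0], [0, 0, 0.1, 0, 0], [0, 0, 0.1, 0, 0], [0, 0, 0.1, 0, 0], [0, 0, 0, 0, 0]]

```text
t: 15.55
ee_pos: [0.562, -0.2011, 0.1017]
ee_rot: [-180.0, 0.0, -179.9]
force: [-0.3, 0.3, 2.9]
finger_gap: 0.006
grasp_force: 1.3
```

Call:
servo_tool:
  moves:
    - [[0, 0, 0.1, 0, 0], [0, 0, 0.1, 0, 0], [0, 0, 0.1, 0, 0], [0, 0, 0.1, 0, 0], [0, 0, 0, 0, 0]]

```text
t: 16.18
ee_pos: [0.562, -0.2011, 0.0976]
ee_rot: [-180.0, -0.0, -180.0]
force: [-0.7, 0.1, 3.3]
finger_gap: 0.003
grasp_force: 1.3
```

Call:
servo_tool:
  moves:
    - [[0, 0, 0.1, 0, 0], [0, 0, 0.1, 0, 0], [0, 0, 0.1, 0, 0], [0, 0, 0.1, 0, 0], [0, 0, 0, 0, 0]]

```text
t: 16.8
ee_pos: [0.562, -0.201, 0.0936]
ee_rot: [-180.0, 0.0, -179.9]
force: [-1.3, -0.6, 3.8]
finger_gap: 0.006
grasp_force: 1.5
```

Call:
servo_tool:
  moves:
    - [[0, 0, 0.1, 0, 0], [0, 0, 0.1, 0, 0], [0, 0, 0, 0, 0], [0, 0, 0, 0, 0]]

```text
t: 17.3
ee_pos: [0.562, -0.2011, 0.0918]
ee_rot: [-180.0, 0.0, -179.9]
force: [-1.1, 0.6, 5.1]
finger_gap: 0.001
grasp_force: 2.6
```

Force is up to 5.1 N past the ~3 N slide, so the jar cap is fully in. Now the cells.

Call:
servo_tool:
  moves:
    - [[0, 0, -0.5, 0, 0], [0, 0, -1.5, 0, 0], [0, 0, -3.0, 0, 0], [0, 0, -4.0, 0, 0], [0, 0, -4.0, 0, 0], [-0.5, 4.2, 0, 0, 0], [-0.5, 5.0, 0, 0, 0], [-0.5, 5.0, 0, 0, 0], [0, 5.5, 0, 0, 0], [0, 5.5, 0, 0, 0]]

```text
t: 18.55
ee_pos: [0.5765, 0.0527, 0.2225]
ee_rot: [180.0, 0.0, -180.0]
force: [0.3, 0.5, -0.8]
finger_gap: 0.006
grasp_force: 0.0
```

Call:
servo_tool:
  moves:
    - [[0, 0, 0.5, 0, 0], [0, 0, 0, 0, 0], [0, 0, 0, 0, 0], [0, 0, 0, 0, 0]]

```text
t: 19.05
ee_pos: [0.5768, 0.05, 0.2168]
ee_rot: [-180.0, 0.0, 180.0]
force: [0.8, -0.4, 0.2]
finger_gap: 0.003
grasp_force: 0.0
```

```bash
python3 -c "
from h import *
np.set_printoptions(precision=4,suppress=True)
wrist('w6',.104,(.579,.051));dark('w6',.104,(237,163,277,205));dark('w6',.104,(243,166,272,202));dark('w6',.104,(230,155,285,212))"
```

```text
pose 19.05 [0.5768 0.05   0.2168] [-179.9968    0.0086  179.9716] force [ 0.8161 -0.3984  0.1786] gap 0.0034614394525815237 pred 257.05049953046824 186.0490922467769 px28mm 25.582103702427133
w6 blob 256.8032454361055 188.31034482758622 size 24 26 @z [0.5815 0.0507 0.104 ]
w6 blob 256.8032454361055 188.31034482758622 size 24 26 @z [0.5815 0.0507 0.104 ]
```

Call:
servo_tool:
  moves:
    - [[-0.4, 0.1, 3.0, 0, 0], [0, 0, 4.0, 0, 0], [0, 0, 4.0, 0, 0], [0, 0, 1.6, 0, 0], [0, 0, 0.4, 0, 0], [0, 0, 0, 0, 0], [0, 0, 0, 0, 0]]

```text
t: 19.98
ee_pos: [0.5815, 0.052, 0.0879]
ee_rot: [180.0, 0.1, -180.0]
force: [0.1, 1.4, 0.5]
finger_gap: 0.008
grasp_force: 0.0
```

Call:
servo_tool:
  moves:
    - [[0, 0, 0.1, 0, 0], [0, 0, 0.1, 0, 0], [0, 0, 0.1, 0, 0], [0, 0, 0.1, 0, 0], [0, 0, 0.1, 0, 0], [0, 0, 0.1, 0, 0], [0, 0, 0.1, 0, 0], [0, 0, 0.1, 0, 0], [0, 0, 0, 0, 0]]

```text
t: 21.1
ee_pos: [0.5808, 0.052, 0.0787]
ee_rot: [-180.0, 0.0, -179.9]
force: [-0.1, 0.3, 1.8]
finger_gap: 0.006
grasp_force: 0.9
```

Call:
servo_tool:
  moves:
    - [[0, 0, 0.1, 0, 0], [0, 0, 0.1, 0, 0], [0, 0, 0.1, 0, 0], [0, 0, 0.1, 0, 0], [0, 0, 0, 0, 0]]

```text
t: 21.72
ee_pos: [0.5807, 0.052, 0.0746]
ee_rot: [-180.0, 0.0, -179.9]
force: [-0.3, 0.5, 2.7]
finger_gap: 0.002
grasp_force: 1.3
```

Call:
servo_tool:
  moves:
    - [[0, 0, 0.1, 0, 0], [0, 0, 0.1, 0, 0], [0, 0, 0.1, 0, 0], [0, 0, 0.1, 0, 0], [0, 0, 0.1, 0, 0], [0, 0, 0, 0, 0]]

```text
t: 22.48
ee_pos: [0.5807, 0.052, 0.0696]
ee_rot: [180.0, -0.0, -180.0]
force: [-1.6, 0.7, 3.5]
finger_gap: 0.007
grasp_force: 1.5
```

Call:
servo_tool:
  moves:
    - [[0, 0, 0.1, 0, 0], [0, 0, 0.1, 0, 0], [0, 0, 0, 0, 0], [0, 0, 0, 0, 0]]

```text
t: 22.98
ee_pos: [0.5808, 0.052, 0.0678]
ee_rot: [-180.0, 0.0, -179.9]
force: [-1.5, -0.0, 4.1]
finger_gap: 0.005
grasp_force: 2.6
```

Call:
servo_tool:
  moves:
    - [[0, 0, 0.1, 0, 0], [0, 0, 0, 0, 0], [0, 0, -0.5, 0, 0], [0, 0, -1.5, 0, 0], [0, 0, -3.0, 0, 0], [0, 0, -5.0, 0, 0], [0, 0, -5.0, 0, 0], [0, 0, -3.0, 0, 0], [3.0, 0, -2.0, 0, 0], [4.0, 0, -2.0, 0, 0]]

```text
t: 24.22
ee_pos: [0.5099, 0.0519, 0.2877]
ee_rot: [-180.0, 0.0, -180.0]
force: [0.0, 0.7, -0.1]
finger_gap: 0.005
grasp_force: 0.0
```

Call:
servo_tool:
  moves:
    - [[4.0, 0, 0, 0, 0], [0, 0, 0, 0, 0], [0, 0, 0, 0, 0], [0, 0, 0, 0, 0]]

```text
t: 24.72
ee_pos: [0.4714, 0.0518, 0.2865]
ee_rot: [-180.0, -0.0, -180.0]
force: [-0.1, 0.1, -0.2]
finger_gap: 0.006
grasp_force: 0.0
```

```bash
python3 - <<'E'
from workcell import r
import cv2,pickle,numpy as np
s=r.observe();print(s['t'],s['ee_pos'],s['force'])
s0=pickle.load(open('cap0.pkl','rb'))['scene']['frame'];s1=r.capture('scene')['frame']
rows=[]
for s in(s0,s1):
    rows.append(np.hstack([cv2.resize(np.ascontiguousarray(s[v-16:v+16,u-16:u+16,::-1]),(192,192),interpolation=0) for u,v in[(227,132),(349,260),(293,192),(219,230)]]))
rows.append(cv2.resize(np.ascontiguousarray(s1[100:170+10,180:180+307,::-1]),(768,200)))
cv2.imwrite('pics/end.png',np.vstack(rows))
E
```

```text
24.725 [0.47139    0.05184733 0.28653685] [-0.1324053   0.08163572 -0.24086667]
```

View pics/end.png

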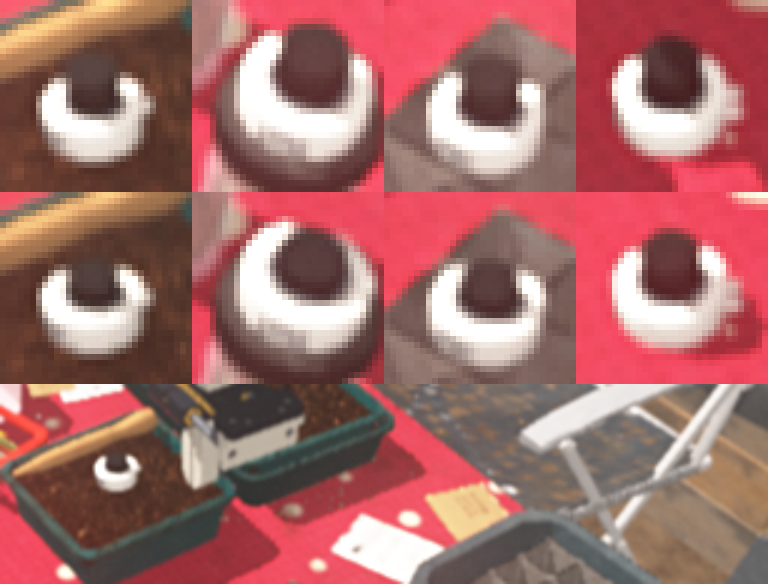

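The before-and-after crops show all three caps in, the spare unchanged, nothing shifted and the arm clear. I'm handing in.

```bash
python3 -c "
from workcell import r
print(r.close_job())"
```

```text
the job is handed in; nothing more can be done
None
```

I pressed the three frost loggers in order (compost tray, seed jar, six-cell pack); the last pictures show all three caps in, the spare still off and the arm clear, and the job is handed in at about 25 s, though the hand-in returned no verdict.

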